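# Crank the embossing plate free and put it in its tray

### The job

The blue plate is stuck half-way through the hand-cranked embossing machine. Turn the crank, handle over the top towards the robot, until the drag suddenly lets go, and stop before the plate is driven hard against the end stop just beyond: never force the crank. Then let go of the crank, lift the freed plate out by its black grip block and lay it flat in the wooden tray, leaving the other things where they are.

Things in the scene. Friction and masses are not known exactly. Their poses are not given: they have to be found in the camera images.
- machine: embossing machine, fixed, yaw varies; origin on the table, below the crank's axis; its -x side is the outfeed, towards the robot. White cheeks and steel hood: x -24 to 76, y -86 to 86 mm, top 160 mm high; the tunnel under the hood reaches 95 mm up. Inside, a sprung bar presses the plate onto the bed; where it stands along x differs by up to 32 mm from run to run and is not measured
- outfeed (a point): point on the bed's upper face, 30 mm above the table, at machine x -130 mm, y 0. Bed 130 mm wide, from machine x -205 to 125 mm; side rails 40 mm high at y 53 to 63 mm either side. Across the bed's end lies a low red end stop, 37 mm high; once free of the pressing bar, the plate has some 10 mm left before it meets this stop
- crank_axis (a point): point on the crank's axis (along machine y), 125 mm above the table, at machine x 0, y -165 mm, level with the handle's centre: the handle's centre circles about it at 60 mm in the machine's x-z plane. The crank arm's outer face is 46 mm nearer the machine
- handle: white crank grip, a horizontal cylinder 22 mm across, 84 mm long, along the machine's y, spinning freely on its pin; origin at its centre. More than some 16 N at the handle, along its path, is too much: the geared pusher bar would then jam the plate
- crank (a joint): crank angle, rad: 0 = handle straight above the axis; grows as the handle goes over the top towards the robot (machine -x), the way to turn. Starts between -0.6 and 0.6. An orange pusher bar geared to it pushes the plate out, 10.5 mm per rad. First up to 2 rad of light slack, then a drag of about 4 to 10 N at the handle for 7 to 11.5 rad, then light (1 N) again: the plate is free
- pusher: orange bar, 12 mm long (x), 80 mm wide, 7 mm high, on the machine's bed behind the plate, geared to the crank (towards machine -x, 10.5 mm per rad of crank); origin at the middle of its front face's lower edge, which pushes the plate's rear edge. It pushes with 5.7 times the force on the handle; more than 90 N on the plate counts as forcing
- grip_block (a point): black block standing on the blue plate, 36 mm long (plate x), 16 mm wide (plate y), 32 mm tall; this point is its middle, 18 mm above the plate's upper face, 55 mm from the plate's middle towards its -x end. It comes out of the hood's front as the crank is turned
- plate: the blue plate as a body; origin under its centre, x towards the end away from the grip block
- plate_mid (a point): middle of the blue plate: 160 mm (x) x 100 mm (y) x 8 mm, about 0.2 kg; at the start in the machine, with its axes along the machine's. The point lies half-way through its thickness, 22 mm below the level of grip_block
- tray: open wooden tray, fixed, 212 mm (x) x 152 mm (y) outside, 26 mm high, walls and floor 5 mm; origin under its centre; long side along its x
- spare_mid (a point): green spare plate of the same shape, loose bystander on the table; the middle of the plate
- tin: round aluminium tin, 84 mm across, 34 mm high, loose bystander; origin under its centre
- towel_roll: white paper towel roll standing upright, 100 mm across, 220 mm high, loose bystander; origin under its centre
- clay_a: orange, wrapped clay block 56 x 42 x 16 mm, loose bystander; origin under its centre
- clay_b: blue, wrapped clay block 56 x 42 x 16 mm, loose bystander; origin under its centre
- clay_c: white, wrapped clay block 56 x 42 x 16 mm, loose bystander; origin under its centre
- notebook: green ring-bound notebook lying flat, 150 x 210 x 14 mm, loose bystander; origin under its centre
Mind the look-alikes: they are no part of the job. Of the things shaped like the plate, the blue one is meant.

How it is judged:
By the outcome, as a careful person would: the job done as asked, in the order asked, and still so for the second after the job is handed in, with the robot touching nothing.
It also fails if it takes over 72 s, if anything falls off the work surface, if the arm or the gripper's body presses on something with over 40 N, if the wrist force passes 120 N, or if a joint passes its speed limit or range.

### The arm

A 6-joint arm with a two-finger parallel gripper is mounted at the origin on the work surface. World frame = base frame: x ahead of the robot, y to its left, z up, the work surface at z = 0. Lengths are in mm, angles in degrees, forces in N, time in s.
With the tool pointing down it reaches from about 300 to 850 mm from the base axis. Payload 4.2 kg.
Tool frame: the origin (TCP) lies midway between the tips of the shut fingers; the grasp point (between the pads) lies 19 mm behind it (env.grip_point_offset is the distance from the TCP to the grasp point, in mm); z points along the fingers, x is the direction in which the jaws open and shut, and the axes are right-handed (so a half turn about z gives the same grasp; the last joint's range is limited). The gripper opens to 91 mm and grips with 3 to 60 N. Pads are 32 mm wide; open, the fingers measure 118 mm over their backs; the gripper's body (76 mm by 178 mm) begins 60 mm behind the grasp point.
Start: joints at [-75.459, 18.312, 89.639, -0, 72.044, -1.146], TCP at [155.479, -553.6, 184.676] pointing down, gripper open.
Joint ranges: [-177.97, 177.97], [-48.28, 115.42], [12.27, 149.76], [-77.06, 257.06], [2.81, 150.46], [-146.56, 146.56]. Speed limits (degrees/s): [147.25, 147.25, 180, 180, 180, 180].

### API

Orientations are given as [roll, pitch, yaw] about the fixed x, y, z axes, in that order (R = Rz(yaw) Ry(pitch) Rx(roll)).
In Python, from workcell import env gives the robot as it stands.
- The arm moves only by the shell command python3 -m pendant 'ROWS' [FORCE]. ROWS is JSON, a list of rows, each an object with "xyz": the shift along the tool's x, y, z in m, a list of three; "roll": the turn about the tool's z in degrees; "jaw": the closure, from 0 (fully open) to 1 (shut). A call has exactly 8 rows; each row is the pose to reach, as a shift and turn from the pose commanded when the call began, along the tool's axes at that moment; what a row does not reach only later rows make up. A row lasts 1/8 s, in which the tool goes at most 62.5 mm and 10.7 degrees, less where a joint would pass 70% of its speed; a pose out of reach is approached as far as the arm can. A call with a gripper value outside its range is refused whole. The fingers move at their own pace and stop on an object; FORCE is the grip in N (left out, the last holds). Time passes only in rows, so rows that repeat a pose let the fingers close, or fill a call up. It gives the time, the measured TCP pose, the force and the opening at its end, in the units of the state.
- env.state(): the state, without advancing time (a new reading comes with each control period).
- env.grab_frame(name): name is "scene" or "top" or "wrist"; returns (picture, depth): 400x640x3 uint8, blue, green, red; 400x640 float32, mm along the optical axis (not along the pixel's ray), 0 where there is no reading.
- env.camera_params(name): a dict with "camera_matrix" (3x3 intrinsics, pixels), "D" ([k1, k2, p1, p2, k3] as OpenCV has them; the pictures are not rectified), "cam_to_world" (4x4, takes a point from camera to world coordinates); the wrist camera has in their place "hand_eye" (4x4, takes a point from camera to tool coordinates, whose origin is the TCP and whose axes are the tool frame's). Camera axes: x right, y up, looking along -z (the intrinsics and any distortion apply to the point x, -y, -z); pixel columns grow to the right and rows downward; lengths in mm; the calibration is good to about 2 mm. A picture is of the moment at which its call begins: read the wrist's pose just before it. camera_params takes no time and is no camera call.
- env.job_done(): hands the job in, once; it reports no verdict.
The state is a dict: "time_s": time; "qpos": joint angles; "qvel": joint speeds; "effort": joint torques, N m; "ee_pos": TCP position; "ee_rot": TCP orientation; "force": force on the tool from outside, world axes, zero at the start; "torque": the same for the moment, N m; "gripper_width": finger opening in mm.
Only numpy, scipy, OpenCV 4.12 (cv2) and the standard library are available. Lean on these libraries where they do the work, as an engineer would, in place of code of your own. Each camera call takes 0.05 s, during which the arm holds its last target. There are 200 camera calls.

## Working session

There is one attempt and no reset: what is moved stays moved. The work goes in short steps, Python scripts to look and compute and a shell command to move; the robot and the scene stay as the last step left them, time stands still between calls to the robot, and variables do not carry over. Pictures are saved under pics/ and viewed, about 8 in all and at most 12, crops included, and the job is handed in when it is done.

```bash
ls; mkdir -p pics; cat > h.py <<'E'
import numpy as np, cv2
from workcell import env
from scipy.spatial.transform import Rotation as R
def toolpose(s=None):
    s=s or env.state(); T=np.eye(4); T[:3,:3]=R.from_euler('xyz',s['ee_rot'],degrees=True).as_matrix(); T[:3,3]=s['ee_pos']; return T
def c2w(name):
    p=env.camera_params(name)
    M=np.array(p['cam_to_world']) if name!='wrist' else toolpose()@np.array(p['hand_eye'])
    return np.array(p['camera_matrix']),np.array(p['D'],float),M
def ray(cam,uv):
    K,D,M=cam; n=cv2.undistortPoints(np.array(uv,float).reshape(-1,1,2),K,D).reshape(-1,2)
    d=np.c_[n[:,0],-n[:,1],-np.ones(len(n))]@M[:3,:3].T
    return M[:3,3],d
def onz(cam,uv,z):
    o,d=ray(cam,uv); return o+d*((z-o[2])/d[:,2:3])
def cloud(cam,depth):
    v,u=np.mgrid[0:400,0:640]; o,d=ray(cam,np.stack([u,v],-1).reshape(-1,2))
    P=o+d*depth.reshape(-1,1); P[depth.reshape(-1)==0]=np.nan
    return P.reshape(400,640,3)
def proj(cam,P):
    K,D,M=cam; q=(np.atleast_2d(P)-M[:3,3])@M[:3,:3]
    return cv2.projectPoints(np.c_[q[:,0],-q[:,1],-q[:,2]],np.zeros(3),np.zeros(3),K,D)[0].reshape(-1,2)
E
python3 - <<'E'
from h import *
print(env.state())
for n in ['scene','top']:
    c=c2w(n); im,d=env.grab_frame(n); np.savez(f'{n}0.npz',im=im,d=d); cv2.imwrite(f'pics/{n}0.png',im)
    print(n,c[2].round(2).tolist(),c[0].tolist(),(d==0).mean())
print(env.grip_point_offset)
E
```

```text
pics
{'time_s': 0.0, 'qpos': array([-7.54580173e+01,  1.83523505e+01,  8.97071391e+01, -8.23373592e-04,
        7.20416736e+01, -1.14506438e+00]), 'qvel': array([-0.01656084, -0.03753918,  0.07585975,  0.06459732, -0.07981645,
       -0.01444931]), 'effort': array([ 1.86351470e-03, -4.12453294e+01, -2.31973815e+01,  7.27668498e-02,
        4.57814592e-02, -1.57572508e-04]), 'ee_pos': array([ 155.33592088, -553.04840649,  183.80823086]), 'ee_rot': array([-1.79998761e+02,  1.01158621e-01, -7.43126973e+01]), 'force': array([-0.17372917, -0.08508227, -0.10248557]), 'torque': array([0.00545747, 0.04370785, 0.00846129]), 'gripper_width': 91.22046027064731}
scene [[0.61, -0.66, 0.45, 1167.19], [0.8, 0.5, -0.34, -540.69], [0.0, 0.56, 0.83, 1353.95], [0.0, 0.0, 0.0, 1.0]] [[464.0398562014425, 0.0, 328.3658038549692], [0.0, 464.0398562014425, 196.65224284998624], [0.0, 0.0, 1.0]] 0.0038828125
top [[0.02, 0.99, -0.1, 410.11], [-1.0, 0.02, 0.01, -52.97], [0.01, 0.1, 0.99, 1050.86], [0.0, 0.0, 0.0, 1.0]] [[377.93693717599444, 0.0, 317.6581953937155], [0.0, 377.93693717599444, 203.75430127729663], [0.0, 0.0, 1.0]] 0.00411328125
18.8
```

View pics/scene0.png

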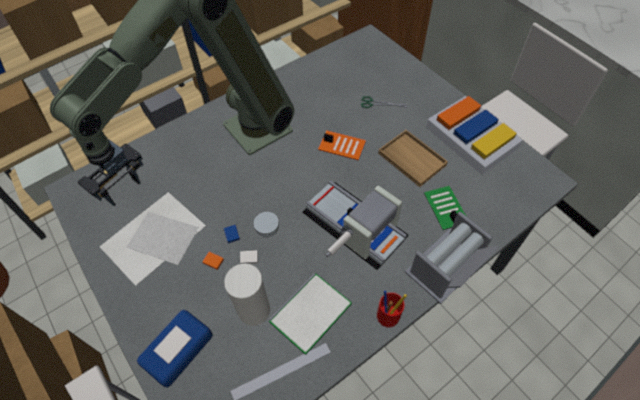

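View pics/top0.png

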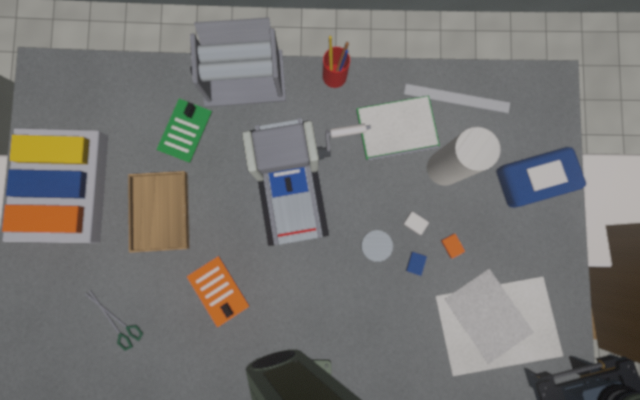

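Top view: machine hood (283,150), blue plate with black grip (289,183) in its outfeed, red stop (297,233), crank handle (350,131), tray (158,212). Look-alikes are the orange plate (217,292) and the green spare (184,130). The blue item at (45,184) is a clay slab set and (416,263) is clay_b. Only the plate in the machine fits the description.

```bash
python3 - <<'E'
from h import *
t=np.load('top0.npz');s=np.load('scene0.npz')
a=cv2.resize(t['im'][105:255,225:385],None,fx=2.5,fy=2.5,interpolation=cv2.INTER_CUBIC)
b=cv2.resize(s['im'][170:270,295:415],None,fx=3.2,fy=3.2,interpolation=cv2.INTER_CUBIC)
H=max(a.shape[0],b.shape[0]); pad=lambda i:cv2.copyMakeBorder(i,0,H-i.shape[0],0,0,cv2.BORDER_CONSTANT)
cv2.imwrite('pics/crop.png',np.hstack([pad(a),pad(b)]))
for n,f in(('top',t),('scene',s)):
    c=c2w(n);P=cloud(c,f['d'])
    print(n,'table z',np.nanmedian(P[300,330:400,2]) if n=='top' else np.nanmedian(P[170:180,230:250,2]), np.nanstd(P[300,330:400,2]))
    np.save(n+'_P.npy',P)
    hsv=cv2.cvtColor(f['im'],cv2.COLOR_BGR2HSV)
    # hood top
    m=(abs(P[...,2]-160)<5); k,l,st,ce=cv2.connectedComponentsWithStats(m.astype(np.uint8))
    for i in range(1,k):
        if st[i,4]>150: 
            q=P[l==i]; print(' z160',st[i].tolist(),np.median(q,0).round(1),cv2.minAreaRect(q[:,:2].astype(np.float32)))
    red=cv2.inRange(hsv,(0,110,80),(6,255,255))|cv2.inRange(hsv,(172,110,80),(180,255,255))
    blue=cv2.inRange(hsv,(100,120,50),(125,255,255))
    for nm,mm in(('red',red),('blue',blue)):
        k,l,st,ce=cv2.connectedComponentsWithStats(mm)
        for i in range(1,k):
            if st[i,4]>15:
                q=P[l==i]; print(' ',nm,st[i].tolist(),np.nanmedian(q,0).round(1),cv2.minAreaRect(q[~np.isnan(q[:,0]),:2].astype(np.float32)))
E
```

```text
top table z 1.6011373042751984 1.7534458082961037
 z160 [242, 121, 76, 51, 2727] [639.1  35.  160.4] ((640.4126586914062, 35.43377685546875), (98.66108703613281, 171.5283203125), 10.867055892944336)
  red [323, 47, 27, 41, 638] [ 867.3 -100.2   61.7] ((886.1837158203125, -99.35588073730469), (70.15946197509766, 69.80054473876953), 30.72690773010254)
  red [278, 229, 37, 7, 57] [436.2  -3.3  38.4] ((436.3589782714844, -3.3962364196777344), (4.017972469329834, 97.11521911621094), 11.155062675476074)
  blue [504, 149, 80, 57, 2004] [ 589.9 -637.3   60.1] ((596.1624145507812, -656.6583251953125), (110.43067932128906, 189.05825805664062), 17.190805435180664)
  blue [269, 168, 39, 29, 624] [565.7  18.1  39. ] ((571.0170288085938, 21.945541381835938), (64.60057067871094, 95.4452133178711), 11.173385620117188)
  blue [7, 170, 75, 27, 1836] [546.9 636.4  79.8] ((547.3561401367188, 637.25048828125), (180.51905822753906, 65.04478454589844), 89.85636138916016)
  blue [408, 253, 17, 21, 258] [ 359.5 -329.1   16.9] ((359.0936584472656, -328.7957763671875), (37.462459564208984, 49.918663024902344),
[... 1504 characters left out ...]
2.297260284423828), (21.428346633911133, 53.5916633605957), 34.13470458984375)
  blue [224, 225, 15, 17, 181] [ 363.4 -333.5   16.8] ((361.5386047363281, -333.12738037109375), (38.86140060424805, 61.02292251586914), 71.67096710205078)
  blue [370, 226, 23, 24, 192] [683.   41.5  37.7] ((683.9954833984375, 33.55815505981445), (25.543296813964844, 116.81565856933594), 11.803254127502441)
  blue [384, 291, 3, 21, 27] [ 876.2 -121.5  132.1] ((877.176025390625, -120.52484130859375), (21.25816535949707, 6.195699691772461), 20.368730545043945)
  blue [137, 310, 74, 77, 2136] [ 621.3 -663.2   59.5] ((603.1202392578125, -661.2301025390625), (117.99222564697266, 195.7816619873047), 17.696109771728516)
```

View pics/crop.png

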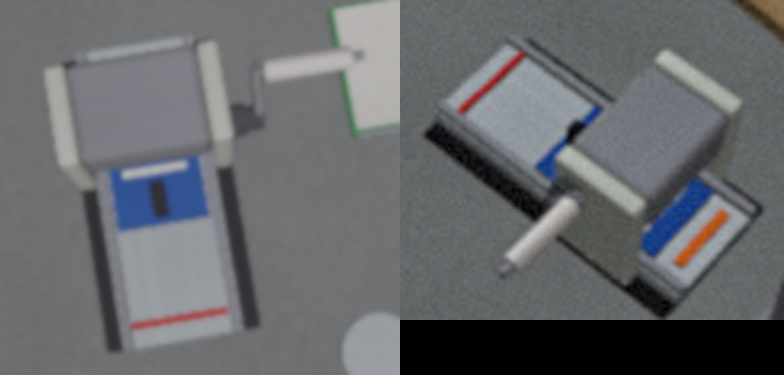

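The crop confirms the blue plate lies in the outfeed with its black grip block just outside the hood. There is a clear gap to the red stop, and the orange pusher bar is behind the plate with some slack. Next I measure in the machine frame.

```bash
cat >> h.py <<'E'
MY=10.8; MO=np.array([615.2,29.7])
def w2m(P,yaw=None,o=None):
    a=np.radians(MY if yaw is None else yaw); o=MO if o is None else o
    P=np.asarray(P,float); d=P[...,:2]-o
    return np.stack([d[...,0]*np.cos(a)+d[...,1]*np.sin(a),-d[...,0]*np.sin(a)+d[...,1]*np.cos(a),P[...,2]],-1)
def m2w(p):
    a=np.radians(MY); x,y,z=p; return np.array([MO[0]+x*np.cos(a)-y*np.sin(a),MO[1]+x*np.sin(a)+y*np.cos(a),z])
E
python3 - <<'E'
from h import *
for n in('top','scene'):
    P=np.load(n+'_P.npy'); im=np.load(n+'0.npz')['im'].astype(int); M=w2m(P); x,y,z=M[...,0],M[...,1],M[...,2]
    print(n)
    r=(z>37)&(z<43)&(x>-170)&(x<-90)&(abs(abs(y)-58)<9)
    for sgn in(1,-1):
        q=M[r&(y*sgn>0)]; 
        if len(q)>20: print(' rail',sgn,np.percentile(q[:,1],[3,50,97]).round(1),'slope deg',np.degrees(np.polyfit(q[:,0],q[:,1],1)[0]).round(2))
    h=(abs(z-160)<4)&(abs(x-26)<60)&(abs(y)<100); q=M[h]; print(' hood x,y pct',np.percentile(q[:,0],[1,99]).round(1),np.percentile(q[:,1],[1,99]).round(1), 'n',len(q))
    k=(y<-130)&(y>-202)&(z>50)&(abs(x)<75); q=M[k]
    if len(q): 
        c=q.mean(0); u,s,v=np.linalg.svd(q-c); print(' handle n',len(q),'mean',c.round(1),'x pct',np.percentile(q[:,0],[3,50,97]).round(1),'z pct',np.percentile(q[:,2],[3,50,90,97]).round(1),'axis',v[0].round(3))
        kk=(y<-100)&(y>-230)&(z>90)&(abs(x)<75);print(' handle y range',np.percentile(M[kk][:,1],[1,99]).round(1))
    # x profiles along machine bed
    B,G,Rr=im[...,0],im[...,1],im[...,2]
    for x0 in np.arange(-190,-20,3.):
        w=(abs(x-x0)<2)&(abs(y)<40)&(abs(y)>12)&(z<50)
        if w.sum()>5 and n=='top': print('   %d R-B %d z %.1f'%(x0,np.mean((Rr-B)[w]),np.median(z[w])),end=';')
    print()
    if n=='scene':
        for x0 in np.arange(70,130,2.):
            w=(abs(x-x0)<2)&(abs(y)<35)&(z<50)
            if w.sum()>5: print('   %d R-B %d z %.1f'%(x0,np.mean((Rr-B)[w]),np.median(z[w])),end=';')
        print()
    dk=(im.sum(-1)<130)&(abs(x+45)<60)&(abs(y)<30)&(z>28); q=M[dk]; print(' block',len(q),np.percentile(q,[5,50,95],axis=0).round(1).tolist())
P=np.load('top_P.npy'); m=(P[...,2]>18)&(P[...,2]<34); m[:, :110]=0;m[:,210:]=0;m[:160]=0;m[262:]=0
q=P[m][:,:2].astype(np.float32); print('tray rim',len(q),cv2.minAreaRect(q),np.median(P[m][:,2]))
E
```

```text
top
 rail 1 [53.4 58.  62.9] slope deg -0.31
 rail -1 [-62.3 -57.8 -53. ] slope deg -0.68
 hood x,y pct [-21.6  71.9] [-82.7  83.6] n 2622
 handle n 283 mean [  28.1 -166.1  186.2] x pct [19.8 27.4 39.2] z pct [178.9 186.8 189.5 190.8] axis [-0.002 -1.    -0.005]
 handle y range [-214.8 -101.9]
   -190 R-B -2 z 30.9;   -187 R-B 22 z 30.9;   -184 R-B 64 z 38.1;   -181 R-B 76 z 38.4;   -178 R-B 38 z 37.2;   -175 R-B 3 z 31.3;   -172 R-B -7 z 31.1;   -169 R-B -8 z 31.0;   -166 R-B -8 z 31.2;   -163 R-B -8 z 30.3;   -160 R-B -8 z 30.8;   -157 R-B -8 z 31.2;   -154 R-B -8 z 31.9;   -151 R-B -8 z 31.5;   -148 R-B -8 z 30.9;   -145 R-B -8 z 31.1;   -142 R-B -8 z 30.2;   -139 R-B -8 z 30.9;   -136 R-B -8 z 30.9;   -133 R-B -8 z 30.7;   -130 R-B -9 z 30.7;   -127 R-B -9 z 31.1;   -124 R-B -9 z 30.4;   -121 R-B -8 z 31.3;   -118 R-B -8 z 31.2;   -115 R-B -8 z 30.9;   -112 R-B -8 z 30.9;   -109 R-B -8 z 30.8;   -106 R-B -8 z 30.7;   -103 R-B -8 z 31.0;   -100 R-B -8 z 31.0;   -97 R-B -9 z 30.0;   -94 R-B -9 z 30.4;   -91 R-B -9 z 30.5;   -88 R-B -9 z 30.2;   -85 R-B -9 z 30.5;   -82 R-B -14 z 3
[... 432 characters left out ...]
 -31 z 39.4;Traceback (most recent call last):
  File "<stdin>", line 25, in <module>
    return _quantile_unchecked(
        a, q, axis, out, overwrite_input, method, keepdims, weights)
    return _ureduce(a,
                    func=_quantile_ureduce_func,
    ...<5 lines>...
                    overwrite_input=overwrite_input,
                    method=method)
    r = func(a, **kwargs)
    result = _quantile(arr,
                       quantiles=q,
    ...<2 lines>...
                       out=out,
                       weights=wgt)
    slices_having_nans = np.isnan(arr[-1, ...])
                                  ~~~^^^^^^^^^
IndexError: index -1 is out of bounds for axis 0 with size 0
```

```bash
sed -i 's/MY=10.8/MY=10.7/' h.py; python3 - <<'E'
from h import *
for n in('top','scene'):
    P=np.load(n+'_P.npy'); im=np.load(n+'0.npz')['im'].astype(int); M=w2m(P); x,y,z=M[...,0],M[...,1],M[...,2]
    B,G,Rr=im[...,0],im[...,1],im[...,2]
    h=(abs(z-160)<4)&(abs(x-26)<60)&(abs(y)<100); q=M[h]; print(n,'hood x,y pct',np.percentile(q[:,0],[1,99]).round(1),np.percentile(q[:,1],[1,99]).round(1), 'n',len(q))
    k=(y<-130)&(y>-202)&(z>100)&(abs(x)<75); q=M[k]
    A=np.c_[2*q[:,0],2*q[:,2],np.ones(len(q))]; s=np.linalg.lstsq(A,(q[:,0]**2+q[:,2]**2),rcond=None)[0]
    print(' handle n',len(q),'mean',q.mean(0).round(1),'circfit c',s[:2].round(1),'r',np.sqrt(s[2]+s[0]**2+s[1]**2).round(1))
    if n=='scene':
        for x0 in np.arange(70,130,2.):
            w=(abs(x-x0)<2)&(abs(y)<35)&(z<50)
            if w.sum()>5: print('%d R-B %d z %.1f'%(x0,np.mean((Rr-B)[w]),np.median(z[w])),end='; ')
        print()
    dk=(abs(x+45)<50)&(abs(y)<25)&(z>55)&(z<90)&(im.sum(-1)<200); q=M[dk]; print(' block',len(q),np.percentile(q,[5,50,95],axis=0).round(1).tolist() if len(q) else '')
P=np.load('top_P.npy'); m=(P[...,2]>18)&(P[...,2]<34); m[:, :110]=0;m[:,205:]=0;m[:160]=0;m[262:]=0
k,l,st,ce=cv2.connectedComponentsWithStats(m.astype(np.uint8)); i=1+st[1:,4].argmax(); m=l==i
q=P[m][:,:2].astype(np.float32); print('tray rim',len(q),cv2.minAreaRect(q),np.median(P[m][:,2]))
T=toolpose(); print('tool R',T[:3,:3].round(3).tolist(),T[:3,3])
print(np.degrees(np.arctan2(T[1,0],T[0,0])))
h=m2w([28,-168,178]); print('handle world',h)
E
```

```text
top hood x,y pct [-21.6  71.9] [-82.6  83.7] n 2622
 handle n 283 mean [  28.4 -166.1  186.2] circfit c [ 30.  180.5] r 8.9
 block 71 [[-70.6, -6.8, 67.5], [-55.6, -0.5, 71.2], [-39.7, 5.7, 73.9]]
scene hood x,y pct [-20.8  73.8] [-86.2  82.1] n 1246
 handle n 182 mean [  32.9 -166.4  185.3] circfit c [ 31.7 181.7] r 8.3
70 R-B -108 z 37.1; 72 R-B -110 z 36.7; 74 R-B -111 z 36.1; 76 R-B -109 z 36.1; 78 R-B -89 z 37.8; 80 R-B -53 z 35.7; 82 R-B -25 z 31.6; 84 R-B -13 z 30.5; 86 R-B -13 z 30.5; 88 R-B -14 z 30.5; 90 R-B -14 z 29.9; 92 R-B -7 z 30.2; 94 R-B 20 z 30.8; 96 R-B 35 z 31.4; 98 R-B 92 z 37.1; 100 R-B 117 z 37.5; 102 R-B 149 z 36.7; 104 R-B 154 z 35.2; 106 R-B 127 z 37.1; 108 R-B 85 z 37.1; 110 R-B 28 z 33.7; 112 R-B -4 z 31.1; 114 R-B -16 z 30.9; 116 R-B -16 z 31.5; 118 R-B -14 z 30.4; 120 R-B -13 z 29.8; 122 R-B -10 z 29.2; 124 R-B -6 z 20.3; 126 R-B -4 z 10.8; 128 R-B -4 z 0.7; 
 block 20 [[-68.8, -10.3, 59.5], [-62.8, -5.7, 69.2], [-60.2, 3.2, 73.3]]
tray rim 669 ((486.51226806640625, 372.3551025390625), (213.4561004638672, 153.87867736816406), 4.926715850830078) 25.72723652679042
tool R [[0.27, -0.963, -0.0], [-0.963, -0.27, 0.002], [-0.002, -0.0, -1.0]] [ 155.36279533 -553.09260587  183.92171409]
-74.31009415766565
handle world [ 673.90514969 -130.18028459  178.        ]
```

```bash
cat >> h.py <<'E'
def delta(p,yaw=None,T=None):
    T=toolpose() if T is None else T
    d=T[:3,:3].T@(np.array(p)-T[:3,3]); cur=np.degrees(np.arctan2(T[1,0],T[0,0]))
    print('d mm',d.round(1),'roll',None if yaw is None else round((cur-yaw+180)%360-180,1), 'tcp',T[:3,3].round(1),'yaw',cur.round(2))
E
python3 - <<'E'
from h import *
delta([430,-320,280],-31)
print(m2w([30,-169,177.5]))
E
```

```text
d mm [-150.3 -327.4  -95.8] roll -43.3 tcp [ 155.4 -553.1  183.9] yaw -74.31
[ 676.0560419  -130.79156415  177.5       ]
```

```bash
python3 -m pendant '[{"xyz":[-0.019,-0.041,-0.03],"roll":-6,"jaw":0},{"xyz":[-0.038,-0.082,-0.06],"roll":-12,"jaw":0},{"xyz":[-0.057,-0.123,-0.09],"roll":-18,"jaw":0},{"xyz":[-0.075,-0.164,-0.096],"roll":-24,"jaw":0},{"xyz":[-0.094,-0.205,-0.096],"roll":-30,"jaw":0},{"xyz":[-0.113,-0.246,-0.096],"roll":-36,"jaw":0},{"xyz":[-0.132,-0.287,-0.096],"roll":-41,"jaw":0},{"xyz":[-0.150,-0.327,-0.096],"roll":-43,"jaw":0}]'; python3 -c "
from h import *
delta([676,-130.8,265],10.7)"
```

```text
time_s: 1.1
ee_pos: [430.6, -319.5, 280.3]
ee_rot: [180.0, 0.0, -31.2]
force: [0.4, -0.8, 1.1]
gripper_width: 91.4
d mm [ 112.1 -288.6   15.2] roll -41.9 tcp [ 430.6 -319.5  280.3] yaw -31.22
```

```bash
python3 -m pendant '[{"xyz":[0.016,-0.041,0],"roll":-6,"jaw":0},{"xyz":[0.032,-0.082,0],"roll":-12,"jaw":0},{"xyz":[0.048,-0.123,0],"roll":-18,"jaw":0},{"xyz":[0.064,-0.164,0.005],"roll":-24,"jaw":0},{"xyz":[0.080,-0.206,0.01],"roll":-30,"jaw":0},{"xyz":[0.096,-0.247,0.015],"roll":-36,"jaw":0},{"xyz":[0.112,-0.2886,0.015],"roll":-41.9,"jaw":0},{"xyz":[0.112,-0.2886,0.015],"roll":-41.9,"jaw":0}]'; python3 - <<'E'
from h import *
delta([676,-130.8,158.7],10.7)
c=c2w('wrist'); im,d=env.grab_frame('wrist'); cv2.imwrite('pics/w1.png',im)
P=cloud(c,d); M=w2m(P); x,y,z=M[...,0],M[...,1],M[...,2]
k=(z>100)&(abs(x)<70)&(y>-202)&(y<-130)&(z<200); q=M[k]; print(len(q))
if len(q)>20:
    print(q.mean(0).round(1),np.percentile(q,[3,50,97],axis=0).round(1).tolist())
    A=np.c_[2*q[:,0],2*q[:,2],np.ones(len(q))]; s=np.linalg.lstsq(A,(q[:,0]**2+q[:,2]**2),rcond=None)[0]
    print(s[:2],np.sqrt(s[2]+s[0]**2+s[1]**2)); print(np.degrees(np.polyfit(q[:,1],q[:,0],1)[0]))
E
```

```text
time_s: 2.1
ee_pos: [676.9, -130.1, 263.5]
ee_rot: [-179.9, 0.1, 10.8]
force: [-0.8, 0.0, 0.0]
gripper_width: 91.1
d mm [ -0.8   0.7 104.8] roll 0.1 tcp [ 676.9 -130.1  263.5] yaw 10.78
1782
[  31.8 -164.8  183.8] [[21.6, -199.7, 177.2], [31.7, -164.4, 184.7], [41.9, -131.8, 186.7]]
[ 31.85279074 175.89139132] 10.34227353116528
0.016862094010376028
```

View pics/w1.png

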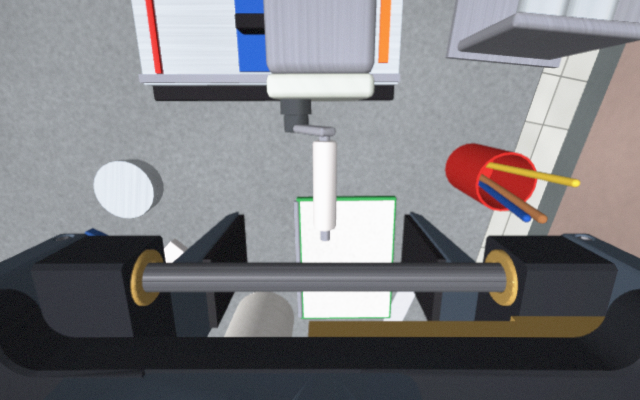

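The wrist view shows the handle at (325,185), centred between the open fingers and aligned with them. The circle fit gives machine x 31.8, z 175.9, so r = 60 and the crank is at -32°, as it should be.

```bash
python3 -m pendant '[{"xyz":[0.0008,0.0006,0.02],"roll":0.1,"jaw":0},{"xyz":[0.0008,0.0006,0.04],"roll":0.1,"jaw":0},{"xyz":[0.0008,0.0006,0.06],"roll":0.1,"jaw":0},{"xyz":[0.0008,0.0006,0.075],"roll":0.1,"jaw":0},{"xyz":[0.0008,0.0006,0.09],"roll":0.1,"jaw":0},{"xyz":[0.0008,0.0006,0.1],"roll":0.1,"jaw":0},{"xyz":[0.0008,0.0006,0.1064],"roll":0.1,"jaw":0},{"xyz":[0.0008,0.0006,0.1064],"roll":0.1,"jaw":0}]' 30; python3 -m pendant '[{"xyz":[0,0,0],"roll":0,"jaw":0.5},{"xyz":[0,0,0],"roll":0,"jaw":0.7},{"xyz":[0,0,0],"roll":0,"jaw":0.75},{"xyz":[0,0,0],"roll":0,"jaw":0.8},{"xyz":[0,0,0],"roll":0,"jaw":1},{"xyz":[0,0,0],"roll":0,"jaw":1},{"xyz":[0,0,0],"roll":0,"jaw":1},{"xyz":[0,0,0],"roll":0,"jaw":1}]' 30; python3 - <<'E'
from h import *
print(w2m(toolpose()[:3,3]).round(1))
# table of rows: start angle, step
def t(a0,st,n=8):
    r=np.radians
    print(a0,[[round(-60*(np.sin(r(a0+st*i))-np.sin(r(a0))),1),round(-60*(np.cos(r(a0+st*i))-np.cos(r(a0))),1)] for i in range(1,n+1)])
t(-32,9); t(40,10); t(120,10);t(200,10);t(280,10);t(360,10);t(440,10)
E
```

```text
time_s: 3.15
ee_pos: [676.2, -132.8, 158.9]
ee_rot: [-180.0, 0.0, 10.5]
force: [-0.8, 0.5, 0.1]
gripper_width: 91.2
time_s: 4.15
ee_pos: [676.3, -132.9, 159.2]
ee_rot: [180.0, 0.0, 10.5]
force: [-0.4, -0.3, -0.2]
gripper_width: 14.0
[  29.9 -171.1  159.2]
-32 [[np.float64(-8.4), np.float64(-4.3)], [np.float64(-17.3), np.float64(-7.3)], [np.float64(-26.6), np.float64(-8.9)], [np.float64(-36.0), np.float64(-9.0)], [np.float64(-45.3), np.float64(-7.6)], [np.float64(-54.3), np.float64(-4.7)], [np.float64(-62.7), np.float64(-0.5)], [np.float64(-70.4), np.float64(4.9)]]
40 [[np.float64(-7.4), np.float64(7.4)], [np.float64(-13.4), np.float64(16.0)], [np.float64(-17.8), np.float64(25.4)], [np.float64(-20.5), np.float64(35.5)], [np.float64(-21.4), np.float64(46.0)], [np.float64(-20.5), np.float64(56.4)], [np.float64(-17.8), np.float64(66.5)], [np.float64(-13.4), np.float64(76.0)]]
120 [[np.float64(6.0), np.float64(8.6)], [np.float64(13.4), np.float64(16.0)], [np.float64(22.0), np.float64(22.0)], [np.float64(31.4), np.float64(26.4)], [np.float64(41.5), np.float64(29.1)], [np.float64(52.0), np.
[... 650 characters left out ...]
[np.float64(-48.7), np.float64(-48.7)], [np.float64(-59.1), np.float64(-49.6)]]
360 [[np.float64(-10.4), np.float64(0.9)], [np.float64(-20.5), np.float64(3.6)], [np.float64(-30.0), np.float64(8.0)], [np.float64(-38.6), np.float64(14.0)], [np.float64(-46.0), np.float64(21.4)], [np.float64(-52.0), np.float64(30.0)], [np.float64(-56.4), np.float64(39.5)], [np.float64(-59.1), np.float64(49.6)]]
440 [[np.float64(-0.9), np.float64(10.4)], [np.float64(-0.0), np.float64(20.8)], [np.float64(2.7), np.float64(30.9)], [np.float64(7.1), np.float64(40.4)], [np.float64(13.1), np.float64(49.0)], [np.float64(20.5), np.float64(56.4)], [np.float64(29.1), np.float64(62.4)], [np.float64(38.6), np.float64(66.8)]]
```

```bash
python3 - <<'E'
from h import *
im,d=env.grab_frame('wrist'); s=env.state(); print(s['time_s'],s['gripper_width'],s['force'],s['ee_pos'])
im2,_=env.grab_frame('scene'); b=cv2.resize(im2[160:280,290:430],None,fx=2.8,fy=2.8,interpolation=cv2.INTER_CUBIC)
a=im[100:,120:520]; H=max(a.shape[0],b.shape[0]); pad=lambda i:cv2.copyMakeBorder(i,0,H-i.shape[0],0,0,cv2.BORDER_CONSTANT)
cv2.imwrite('pics/g1.png',np.hstack([pad(a),pad(b)]))
E
```

```text
4.2 10.356406451066038 [-0.48642333 -0.2657671   0.04681205] [ 676.28984113 -132.85860169  159.22189919]
```

View pics/g1.png

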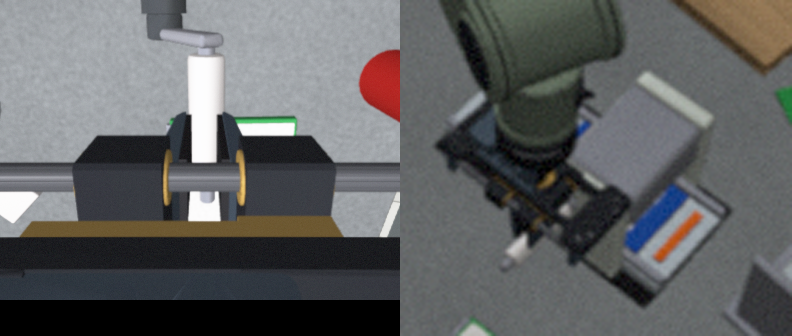

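```bash
python3 -m pendant '[{"xyz":[0,0,0],"roll":0,"jaw":1},{"xyz":[0,0,0],"roll":0,"jaw":1},{"xyz":[0,0,0],"roll":0,"jaw":1},{"xyz":[0,0,0],"roll":0,"jaw":1},{"xyz":[0,0,0],"roll":0,"jaw":1},{"xyz":[0,0,0],"roll":0,"jaw":1},{"xyz":[0,0,0],"roll":0,"jaw":1},{"xyz":[0,0,0],"roll":0,"jaw":1}]' 30;  python3 - <<'E'
from h import *
c=c2w('wrist'); im,d=env.grab_frame('wrist'); s=env.state(); print(s['time_s'],s['gripper_width'],s['force'],s['ee_pos'])
cv2.imwrite('pics/g2.png',cv2.resize(im[120:340,200:440],None,fx=2.5,fy=2.5))
P=cloud(c,d); M=w2m(P); 
for r in (170,190,210,225,240,255,270):
    print(r,[tuple(M[r,u].round(0)) for u in range(290,361,10)])
E
```

```text
time_s: 5.25
ee_pos: [676.3, -132.8, 159.2]
ee_rot: [180.0, 0.0, 10.5]
force: [-0.1, 0.5, 1.2]
gripper_width: 0.3
5.3 0.43401179853083466 [ 0.08155268 -0.20812095 -0.15765694] [ 676.30117841 -132.84422629  159.22504401]
170 [(np.float64(-8.0), np.float64(-167.0), np.float64(-2.0)), (np.float64(3.0), np.float64(-167.0), np.float64(-2.0)), (np.float64(23.0), np.float64(-131.0), np.float64(182.0)), (np.float64(29.0), np.float64(-130.0), np.float64(186.0)), (np.float64(34.0), np.float64(-130.0), np.float64(186.0)), (np.float64(40.0), np.float64(-131.0), np.float64(182.0)), (np.float64(61.0), np.float64(-167.0), np.float64(-1.0)), (np.float64(73.0), np.float64(-167.0), np.float64(-1.0))]
190 [(np.float64(-9.0), np.float64(-190.0), np.float64(-1.0)), (np.float64(3.0), np.float64(-191.0), np.float64(-2.0)), (np.float64(23.0), np.float64(-143.0), np.float64(181.0)), (np.float64(28.0), np.float64(-142.0), np.float64(185.0)), (np.float64(34.0), np.float64(-141.0), np.float64(186.0)), (np.float64(40.0), np.float64(-142.0), np.float64(182.0)), (np.float64(62.0), np.float64(-191.0), np.float64(-4
[... 1739 characters left out ...]
33.0), np.float64(-155.0), np.float64(238.0)), (np.float64(35.0), np.float64(-133.0), np.float64(283.0)), (np.float64(37.0), np.float64(-134.0), np.float64(283.0)), (np.float64(40.0), np.float64(-133.0), np.float64(284.0))]
270 [(np.float64(22.0), np.float64(-134.0), np.float64(289.0)), (np.float64(25.0), np.float64(-134.0), np.float64(289.0)), (np.float64(27.0), np.float64(-137.0), np.float64(285.0)), (np.float64(29.0), np.float64(-138.0), np.float64(281.0)), (np.float64(32.0), np.float64(-138.0), np.float64(281.0)), (np.float64(34.0), np.float64(-134.0), np.float64(289.0)), (np.float64(37.0), np.float64(-134.0), np.float64(290.0)), (np.float64(39.0), np.float64(-134.0), np.float64(289.0))]
```

View pics/g2.png

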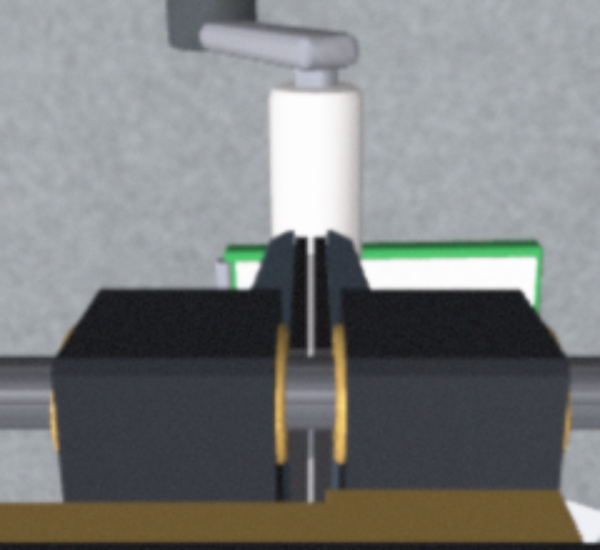

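The fingers closed to 0.4 mm without catching the handle: the image shows their tips ending at about the handle's top. I'll check where the tips really are in the tool frame.

```bash
python3 - <<'E'
from h import *
p=env.camera_params('wrist'); print(np.array(p['hand_eye']).round(3).tolist(),p['camera_matrix'],p['D'])
T=toolpose(); c=c2w('wrist'); im,d=env.grab_frame('wrist'); np.savez('w_now.npz',im=im,d=d)
print('proj TCP, grip pt',proj(c,[T[:3,3],(T@[0,0,-18.8,1])[:3],(T@[0,-16,-18.8,1])[:3],(T@[0,16,-18.8,1])[:3],(T@[0,-16,0,1])[:3]]).round(0).tolist())
P=cloud(c,d); Q=(P-T[:3,3])@T[:3,:3]
for r in range(204,260,4): print(r,[tuple(int(a) for a in Q[r,u]) for u in range(304,346,5)])
E
```

```text
[[1.0, -0.0, -0.001, 0.427], [-0.0, -0.964, -0.266, -74.707], [-0.001, 0.266, -0.964, -198.196], [0.0, 0.0, 0.0, 1.0]] [[315.15118361   0.         323.82054882]
 [  0.         315.15118361 194.04133307]
 [  0.           0.           1.        ]] [0.00652475 0.         0.         0.         0.        ]
proj TCP, grip pt [[323.0, 223.0], [323.0, 234.0], [323.0, 209.0], [323.0, 257.0], [323.0, 200.0]]
204 [(-22, 36, 160), (-8, -19, -19), (-5, -20, -24), (-2, -21, -26), (0, -21, -26), (3, -21, -25), (6, -21, -25), (9, -20, -22), (12, -18, -15)]Traceback (most recent call last):
  File "<stdin>", line 6, in <module>
  File "<stdin>", line 6, in <genexpr>
ValueError: cannot convert float NaN to integer
```

```bash
python3 -m pendant '[{"xyz":[0,0,0],"roll":0,"jaw":0},{"xyz":[0,0,0],"roll":0,"jaw":0},{"xyz":[0,0,0],"roll":0,"jaw":0},{"xyz":[0,0,0],"roll":0,"jaw":0},{"xyz":[0,0,0],"roll":0,"jaw":0},{"xyz":[0,0,0],"roll":0,"jaw":0},{"xyz":[0,0,0],"roll":0,"jaw":0},{"xyz":[0,0,0],"roll":0,"jaw":0}]' 30;  python3 - <<'E'
from h import *
T=toolpose(); c=c2w('wrist'); im,d=env.grab_frame('wrist')
P=cloud(c,d); Q=(P-T[:3,3])@T[:3,:3]
ok=np.isfinite(Q[...,0])&(abs(abs(Q[...,0])-50)<25)&(Q[...,2]<20)&(Q[...,2]>-75)&(abs(Q[...,1])<30)
q=Q[ok]; print(len(q))
for z in range(-75,20,5):
    w=q[(q[:,2]>=z)&(q[:,2]<z+5)]
    if len(w): print(z,len(w),'y',np.percentile(w[:,1],[2,98]).round(1),'|x|',np.percentile(abs(w[:,0]),[2,98]).round(1))
k=(abs(Q[...,0])<25)&(Q[...,2]<0)&(Q[...,2]>-60)&(abs(Q[...,1])<60); print('handle tool',np.percentile(Q[k],[2,50,98],axis=0).round(1).tolist())
E
```

```text
time_s: 6.35
ee_pos: [676.3, -132.9, 159.3]
ee_rot: [180.0, -0.0, 10.5]
force: [0.5, 0.1, -0.4]
gripper_width: 77.4
3380
-75 514 y [-17.5  15.2] |x| [38.1 49.7]
-70 468 y [-17.5  15.8] |x| [38.1 49.5]
-65 404 y [-17.5  15.4] |x| [38.1 49.1]
-60 350 y [-17.4  15.2] |x| [38.2 48.8]
-55 329 y [-17.4   1. ] |x| [38.2 48.1]
-50 317 y [-17.3   3.4] |x| [38.2 47.7]
-45 302 y [-17.4   6.3] |x| [38.2 47.3]
-40 304 y [-17.4   8.8] |x| [38.3 46.9]
-35 271 y [-17.2  11.7] |x| [38.3 46. ]
-30 121 y [-17.1  13.3] |x| [38.3 43.9]
handle tool [[-11.1, -58.9, -27.5], [1.3, -23.4, -24.7], [12.2, 43.1, -9.2]]
```

The depth image shows the finger tips ending about 27 mm behind the nominal TCP, so the grasp point is about 46 mm behind it. The fingers shut above the handle, which explains the miss. I'll descend 27 mm more and grip again.

```bash
python3 -m pendant '[{"xyz":[0.0005,0,0.005],"roll":0,"jaw":0},{"xyz":[0.0005,0,0.01],"roll":0,"jaw":0},{"xyz":[0.0005,0,0.015],"roll":0,"jaw":0},{"xyz":[0.0005,0,0.02],"roll":0,"jaw":0},{"xyz":[0.0005,0,0.024],"roll":0,"jaw":0.5},{"xyz":[0.0005,0,0.027],"roll":0,"jaw":0.8},{"xyz":[0.0005,0,0.027],"roll":0,"jaw":1},{"xyz":[0.0005,0,0.027],"roll":0,"jaw":1}]' 30; python3 -m pendant '[{"xyz":[0,0,0],"roll":0,"jaw":1},{"xyz":[0,0,0],"roll":0,"jaw":1},{"xyz":[0,0,0],"roll":0,"jaw":1},{"xyz":[0,0,0],"roll":0,"jaw":1},{"xyz":[0,0,0],"roll":0,"jaw":1},{"xyz":[0,0,0],"roll":0,"jaw":1},{"xyz":[0,0,0],"roll":0,"jaw":1},{"xyz":[0,0,0],"roll":0,"jaw":1}]' 30; python3 -c "
from h import *
print(w2m(toolpose()[:3,3]).round(1))"
```

```text
time_s: 7.4
ee_pos: [676.9, -132.8, 132.4]
ee_rot: [180.0, -0.0, 10.5]
force: [-0.1, 0.0, 0.4]
gripper_width: 54.1
time_s: 8.4
ee_pos: [677.0, -132.8, 132.4]
ee_rot: [180.0, -0.0, 10.5]
force: [0.6, -0.2, 0.2]
gripper_width: 21.2
[  30.6 -171.2  132.4]
```

Gripped: the width is 21 mm on the 22 mm handle. Start cranking (slack first), 9° per row.

```bash
python3 -m pendant '[{"xyz":[-0.0084,0,-0.0043],"roll":0,"jaw":1},{"xyz":[-0.0173,0,-0.0073],"roll":0,"jaw":1},{"xyz":[-0.0266,0,-0.0089],"roll":0,"jaw":1},{"xyz":[-0.036,0,-0.009],"roll":0,"jaw":1},{"xyz":[-0.0453,0,-0.0076],"roll":0,"jaw":1},{"xyz":[-0.0543,0,-0.0047],"roll":0,"jaw":1},{"xyz":[-0.0627,0,-0.0005],"roll":0,"jaw":1},{"xyz":[-0.0704,0,0.0049],"roll":0,"jaw":1}]' 30; cat > st.py <<'E'
from h import *
s=env.state();p=w2m(toolpose(s)[:3,3]); z=p[2]+43.6
a=np.radians(MY);f=s['force'];fx=f[0]*np.cos(a)+f[1]*np.sin(a)
an=np.arctan2(-p[0],z-125); r=np.hypot(p[0],z-125)
print('m',p.round(1),'ang deg',np.degrees(an).round(1),'r',r.round(1),'Fx,Fz machine',fx.round(1),f[2].round(1),'drag',(fx*np.cos(an)+f[2]*np.sin(an)).round(1),'radial',(-fx*np.sin(an)+f[2]*np.cos(an)).round(1),'w',round(s['gripper_width'],1))
E
python3 st.py
```

```text
time_s: 9.4
ee_pos: [610.5, -145.0, 126.7]
ee_rot: [180.0, -0.4, 10.4]
force: [11.0, 1.6, -13.3]
gripper_width: 21.3
m [ -37.1 -170.8  126.7] ang deg 39.3 r 58.6 Fx,Fz machine 11.1 -13.3 drag 0.2 radial -17.3 w 21.3
```

```bash
cat > t.py <<'E'
import sys,numpy as np
x,z,a1,st=map(float,sys.argv[1:5]); zc=float(sys.argv[5]) if len(sys.argv)>5 else 80.8; xc=float(sys.argv[6]) if len(sys.argv)>6 else 0
a=np.radians(a1+st*np.arange(8)); X=xc-60*np.sin(a); Z=zc+60*np.cos(a)
print([(float(round(p,1)),float(round(q,1))) for p,q in zip(X-x,z-Z)],'end cmd',X[-1].round(1),Z[-1].round(1))
E
python3 t.py -39.8 127.5 50 10
```

```text
[(-6.2, 8.1), (-12.2, 16.7), (-16.6, 26.2), (-19.3, 36.3), (-20.2, 46.7), (-19.3, 57.1), (-16.6, 67.2), (-12.2, 76.7)] end cmd -52.0 50.8
```

```bash
python3 -m pendant '[{"xyz":[-0.0062,0,0.0081],"roll":0,"jaw":1},{"xyz":[-0.0122,0,0.0167],"roll":0,"jaw":1},{"xyz":[-0.0166,0,0.0262],"roll":0,"jaw":1},{"xyz":[-0.0193,0,0.0363],"roll":0,"jaw":1},{"xyz":[-0.0202,0,0.0467],"roll":0,"jaw":1},{"xyz":[-0.0193,0,0.0571],"roll":0,"jaw":1},{"xyz":[-0.0166,0,0.0672],"roll":0,"jaw":1},{"xyz":[-0.0122,0,0.0767],"roll":0,"jaw":1}]' 30; python3 st.py; python3 t.py -52 50.8 130 10
```

```text
time_s: 10.4
ee_pos: [595.4, -148.6, 54.1]
ee_rot: [179.9, -0.1, 10.5]
force: [-4.3, -0.5, 11.3]
gripper_width: 21.4
m [ -52.6 -171.5   54.1] ang deg 117.4 r 59.3 Fx,Fz machine -4.3 11.3 drag 12.0 radial -1.3 w 21.4
[(6.0, 8.6), (13.4, 16.0), (22.0, 22.0), (31.5, 26.4), (41.6, 29.1), (52.0, 30.0), (62.4, 29.1), (72.5, 26.4)] end cmd 20.5 24.4
```

```bash
python3 t.py -52 50.8 127 7; python3 t.py -5.2 0 0 0 >/dev/null
```

```text
[(4.1, 6.1), (8.8, 11.7), (14.2, 16.6), (20.2, 20.9), (26.6, 24.4), (33.5, 27.1), (40.6, 28.9), (47.8, 29.9)] end cmd -4.2 20.9
```

```bash
python3 -m pendant '[{"xyz":[0.0041,0,0.0061],"roll":0,"jaw":1},{"xyz":[0.0088,0,0.0117],"roll":0,"jaw":1},{"xyz":[0.0142,0,0.0166],"roll":0,"jaw":1},{"xyz":[0.0202,0,0.0209],"roll":0,"jaw":1},{"xyz":[0.0266,0,0.0244],"roll":0,"jaw":1},{"xyz":[0.0335,0,0.0271],"roll":0,"jaw":1},{"xyz":[0.0406,0,0.0289],"roll":0,"jaw":1},{"xyz":[0.0478,0,0.0299],"roll":0,"jaw":1}]' 30; python3 st.py; python3 t.py -4.2 20.9 184 8
```

```text
time_s: 11.4
ee_pos: [636.6, -140.4, 21.0]
ee_rot: [-180.0, 0.7, 10.6]
force: [-11.1, -5.0, 0.8]
gripper_width: 21.6
m [ -10.6 -171.2   21. ] ang deg 170.1 r 61.3 Fx,Fz machine -11.8 0.8 drag 11.8 radial 1.3 w 21.6
[(8.4, -0.0), (16.7, -1.2), (24.7, -3.5), (32.4, -6.9), (39.5, -11.4), (45.9, -16.7), (51.5, -23.0), (56.2, -29.9)] end cmd 52.0 50.8
```

```bash
python3 -m pendant '[{"xyz":[0.0084,0,0],"roll":0,"jaw":1},{"xyz":[0.0167,0,-0.0012],"roll":0,"jaw":1},{"xyz":[0.0247,0,-0.0035],"roll":0,"jaw":1},{"xyz":[0.0324,0,-0.0069],"roll":0,"jaw":1},{"xyz":[0.0395,0,-0.0114],"roll":0,"jaw":1},{"xyz":[0.0459,0,-0.0167],"roll":0,"jaw":1},{"xyz":[0.0515,0,-0.023],"roll":0,"jaw":1},{"xyz":[0.0562,0,-0.0299],"roll":0,"jaw":1}]' 30; python3 st.py; python3 t.py 52 50.8 248 8
```

```text
time_s: 12.4
ee_pos: [699.0, -128.8, 49.8]
ee_rot: [180.0, -0.1, 10.5]
force: [4.8, -1.9, -16.8]
gripper_width: 21.4
m [  52.9 -171.3   49.8] ang deg -120.8 r 61.7 Fx,Fz machine 4.4 -16.8 drag 12.2 radial 12.4 w 21.4
[(3.6, -7.5), (6.2, -15.5), (7.7, -23.7), (8.0, -32.1), (7.1, -40.4), (5.1, -48.5), (1.9, -56.3), (-2.3, -63.6)] end cmd 49.7 114.4
```

```bash
python3 t.py 52 50.8 247 7 80.8 1
```

```text
[(4.2, -6.6), (6.7, -13.5), (8.3, -20.6), (9.0, -27.9), (8.8, -35.2), (7.7, -42.5), (5.7, -49.5), (2.9, -56.3)] end cmd 54.9 107.1
```

```bash
python3 -m pendant '[{"xyz":[0.0042,0,-0.0066],"roll":0,"jaw":1},{"xyz":[0.0067,0,-0.0135],"roll":0,"jaw":1},{"xyz":[0.0083,0,-0.0206],"roll":0,"jaw":1},{"xyz":[0.009,0,-0.0279],"roll":0,"jaw":1},{"xyz":[0.0088,0,-0.0352],"roll":0,"jaw":1},{"xyz":[0.0077,0,-0.0425],"roll":0,"jaw":1},{"xyz":[0.0057,0,-0.0495],"roll":0,"jaw":1},{"xyz":[0.0029,0,-0.0563],"roll":0,"jaw":1}]' 30; python3 st.py; python3 t.py 54.9 107.1 303 7 80.8 1
```

```text
time_s: 13.4
ee_pos: [700.8, -128.1, 107.9]
ee_rot: [-180.0, -0.1, 10.5]
force: [4.2, -0.4, -11.6]
gripper_width: 21.1
m [  54.9 -170.9  107.9] ang deg -64.3 r 60.9 Fx,Fz machine 4.0 -11.6 drag 12.2 radial -1.4 w 21.1
[(-3.6, -6.4), (-7.9, -12.3), (-13.0, -17.6), (-18.6, -22.2), (-24.8, -26.2), (-31.4, -29.3), (-38.4, -31.7), (-45.5, -33.1)] end cmd 9.4 140.2
```

```bash
python3 -m pendant '[{"xyz":[-0.0036,0,-0.0064],"roll":0,"jaw":1},{"xyz":[-0.0079,0,-0.0123],"roll":0,"jaw":1},{"xyz":[-0.013,0,-0.0176],"roll":0,"jaw":1},{"xyz":[-0.0186,0,-0.0222],"roll":0,"jaw":1},{"xyz":[-0.0248,0,-0.0262],"roll":0,"jaw":1},{"xyz":[-0.0314,0,-0.0293],"roll":0,"jaw":1},{"xyz":[-0.0384,0,-0.0317],"roll":0,"jaw":1},{"xyz":[-0.0455,0,-0.0331],"roll":0,"jaw":1}]' 30; python3 st.py; python3 t.py 9.4 140.2 359 7 80.8 1
```

```text
time_s: 14.4
ee_pos: [657.1, -136.1, 140.1]
ee_rot: [-180.0, -0.2, 10.5]
force: [9.7, 0.7, -15.5]
gripper_width: 21.5
m [  10.4 -170.7  140.1] ang deg -10.0 r 59.6 Fx,Fz machine 9.6 -15.5 drag 12.2 radial -13.6 w 21.5
[(-7.4, -0.6), (-14.7, -0.3), (-21.9, 0.9), (-28.9, 3.0), (-35.6, 5.9), (-42.0, 9.7), (-47.8, 14.1), (-53.0, 19.3)] end cmd -43.6 120.9
```

```bash
python3 - <<'E'
from h import *
im,d=env.grab_frame('top'); P=cloud(c2w('top'),d); M=w2m(P); x,y,z=M[...,0],M[...,1],M[...,2]; im=im.astype(int); D=im[...,2]-im[...,0]
v=[(x0,int(np.mean(D[w])),w.sum()) for x0 in range(-196,-60,2) for w in [(abs(x-x0)<2)&(abs(y)<40)&(abs(y)>12)&(z<50)&(z>25)] if w.sum()>3]; print(v)
E
```

```text
[(-196, -8, np.int64(15)), (-194, -8, np.int64(15)), (-192, -6, np.int64(16)), (-190, -2, np.int64(14)), (-188, 11, np.int64(14)), (-186, 38, np.int64(17)), (-184, 67, np.int64(16)), (-182, 84, np.int64(15)), (-180, 68, np.int64(16)), (-178, 38, np.int64(14)), (-176, 10, np.int64(14)), (-174, -1, np.int64(15)), (-172, -7, np.int64(16)), (-170, -8, np.int64(15)), (-168, -9, np.int64(15)), (-166, -9, np.int64(16)), (-164, -8, np.int64(16)), (-162, -9, np.int64(16)), (-160, -9, np.int64(14)), (-158, -9, np.int64(16)), (-156, -8, np.int64(16)), (-154, -8, np.int64(15)), (-152, -9, np.int64(15)), (-150, -9, np.int64(15)), (-148, -8, np.int64(16)), (-146, -8, np.int64(15)), (-144, -9, np.int64(15)), (-142, -9, np.int64(15)), (-140, -9, np.int64(14)), (-138, -9, np.int64(16)), (-136, -12, np.int64(17)), (-134, -23, np.int64(17)), (-132, -48, np.int64(23)), (-130, -68, np.int64(21)), (-128, -93, np.int64(17)), (-126, -99, np.int64(21)), (-124, -100, np.int64(23)), (-122, -100, np.int64(22)), (-120, -100, np.int64(21)), (-118, -100, np.int64(25)), (-116, -101, np.int64(25)), (-114, -102, np.int64(22)), (-112, -102, np.int64(23)), (-110, -101, np.int64(26)), (-108, -102, np.int64(26)), (-106, -102, np.int64(24)), (-104, -101, np.int64(29)), (-102, -101, np.int64(31)), (-100, -102, np.int64(26)), (-98, -103, np.int64(28)), (-96, -102, np.int64(31)), (-94, -102, np.int64(32)), (-92, -102, np.int64(29)), (-90, -102, np.int64(27)), (-88, -102, np.int64(32)), (-86, -102, np.int64(33)), (-84, -102, np.int64(32)), (-82, -96, np.int64(31)), (-80, -80, np.int64(29)), (-78, -57, np.int64(29)), (-76, -37, np.int64(30)), (-74, -21, np.int64(30)), (-72, -15, np.int64(32)), (-70, -22, np.int64(32)), (-68, -40, np.int64(32)), (-66, -60, np.int64(32)), (-64, -82, np.int64(30)), (-62, -96, np.int64(29))]
```

Plate front is at -131.7 and the stop's inner face at -178, leaving a 46 mm gap. Release is therefore expected near crank 545°, with a hard limit near 600°. Continue.

```bash
python3 t.py 9.4 140.2 359 7 80 1
```

```text
[(-7.4, 0.2), (-14.7, 0.5), (-21.9, 1.7), (-28.9, 3.8), (-35.6, 6.7), (-42.0, 10.5), (-47.8, 14.9), (-53.0, 20.1)] end cmd -43.6 120.1
```

```bash
python3 -m pendant '[{"xyz":[-0.0074,0,0.0002],"roll":0,"jaw":1},{"xyz":[-0.0147,0,0.0005],"roll":0,"jaw":1},{"xyz":[-0.0219,0,0.0017],"roll":0,"jaw":1},{"xyz":[-0.0289,0,0.0038],"roll":0,"jaw":1},{"xyz":[-0.0356,0,0.0067],"roll":0,"jaw":1},{"xyz":[-0.042,0,0.0105],"roll":0,"jaw":1},{"xyz":[-0.0478,0,0.0149],"roll":0,"jaw":1},{"xyz":[-0.053,0,0.0201],"roll":0,"jaw":1}]' 30; python3 st.py; python3 t.py -43.6 120.1 415 7 80 1
```

```text
time_s: 15.45
ee_pos: [610.5, -145.6, 125.4]
ee_rot: [179.8, -1.0, 10.4]
force: [11.2, 2.9, 2.9]
gripper_width: 21.0
m [ -37.2 -171.4  125.4] ang deg 40.2 r 57.6 Fx,Fz machine 11.5 2.9 drag 10.6 radial -5.2 w 21.0
[(-4.5, 5.7), (-8.4, 11.9), (-11.4, 18.6), (-13.6, 25.6), (-15.0, 32.8), (-15.4, 40.1), (-15.0, 47.4), (-13.6, 54.6)] end cmd -57.2 65.5
```

```bash
python3 -m pendant '[{"xyz":[-0.0045,0,0.0057],"roll":0,"jaw":1},{"xyz":[-0.0084,0,0.0119],"roll":0,"jaw":1},{"xyz":[-0.0114,0,0.0186],"roll":0,"jaw":1},{"xyz":[-0.0136,0,0.0256],"roll":0,"jaw":1},{"xyz":[-0.015,0,0.0328],"roll":0,"jaw":1},{"xyz":[-0.0154,0,0.0401],"roll":0,"jaw":1},{"xyz":[-0.015,0,0.0474],"roll":0,"jaw":1},{"xyz":[-0.0136,0,0.0546],"roll":0,"jaw":1}]' 30; python3 st.py; python3 t.py -57.2 65.5 470 6 80.4 1
```

```text
time_s: 16.45
ee_pos: [590.6, -149.6, 70.6]
ee_rot: [179.8, -0.2, 10.5]
force: [-3.7, -0.8, 10.7]
gripper_width: 21.4
m [ -57.5 -171.7   70.6] ang deg 100.7 r 58.5 Fx,Fz machine -3.8 10.7 drag 11.2 radial 1.7 w 21.4
[(1.8, 5.6), (4.3, 11.4), (7.3, 16.9), (10.9, 22.0), (15.0, 26.8), (19.6, 31.1), (24.6, 34.8), (30.0, 38.1)] end cmd -27.2 27.4
```

```bash
python3 -m pendant '[{"xyz":[0.0018,0,0.0056],"roll":0,"jaw":1},{"xyz":[0.0043,0,0.0114],"roll":0,"jaw":1},{"xyz":[0.0073,0,0.0169],"roll":0,"jaw":1},{"xyz":[0.0109,0,0.022],"roll":0,"jaw":1},{"xyz":[0.015,0,0.0268],"roll":0,"jaw":1},{"xyz":[0.0196,0,0.0311],"roll":0,"jaw":1},{"xyz":[0.0246,0,0.0348],"roll":0,"jaw":1},{"xyz":[0.03,0,0.0381],"roll":0,"jaw":1}]' 30; python3 st.py; python3 t.py -27.2 27.4 515 3 80.4 1; cat > pf.py <<'E'
from h import *
im,d=env.grab_frame('top'); P=cloud(c2w('top'),d); M=w2m(P); x,y,z=M[...,0],M[...,1],M[...,2]; im=im.astype(int); D=im[...,2]-im[...,0]
xs=np.arange(-200,-60,1.)
v=np.array([np.mean(D[w]) if w.sum()>3 else np.nan for x0 in xs for w in [(abs(x-x0)<2)&(abs(y)<40)&(abs(y)>12)&(z<50)&(z>25)]])
i=np.where(v<-54)[0]; print('plate front',xs[i[0]],'red',xs[np.where(v>38)[0][[0,-1]]], 'between max',np.nanmax(v[np.where(v>38)[0][-1]:i[0]]),np.isnan(v).sum())
E
python3 pf.py
```

```text
time_s: 17.45
ee_pos: [615.5, -144.6, 30.0]
ee_rot: [180.0, 0.5, 10.6]
force: [-9.4, -4.4, 4.8]
gripper_width: 21.3
m [ -32.1 -171.3   30. ] ang deg 148.0 r 60.6 Fx,Fz machine -10.1 4.8 drag 11.1 radial 1.2 w 21.3
[(2.8, 1.4), (5.7, 2.6), (8.7, 3.7), (11.7, 4.7), (14.7, 5.5), (17.8, 6.1), (20.9, 6.6), (24.0, 6.9)] end cmd -3.2 20.5
plate front -159.0 red [-186. -178.] between max 38.54545454545455 0
```

```bash
python3 -m pendant '[{"xyz":[0.0028,0,0.0014],"roll":0,"jaw":1},{"xyz":[0.0057,0,0.0026],"roll":0,"jaw":1},{"xyz":[0.0087,0,0.0037],"roll":0,"jaw":1},{"xyz":[0.0117,0,0.0047],"roll":0,"jaw":1},{"xyz":[0.0147,0,0.0055],"roll":0,"jaw":1},{"xyz":[0.0178,0,0.0061],"roll":0,"jaw":1},{"xyz":[0.0209,0,0.0066],"roll":0,"jaw":1},{"xyz":[0.024,0,0.0069],"roll":0,"jaw":1}]' 30; python3 st.py; python3 t.py -3.2 20.5 538 2 80.4 1
```

```text
time_s: 18.5
ee_pos: [636.7, -140.5, 21.1]
ee_rot: [-180.0, 0.8, 10.6]
force: [-11.0, -4.9, -2.5]
gripper_width: 21.5
m [ -10.5 -171.2   21.1] ang deg 170.1 r 61.2 Fx,Fz machine -11.7 -2.5 drag 11.1 radial 4.5 w 21.5
[(2.1, 0.1), (4.2, 0.1), (6.3, 0.1), (8.4, -0.0), (10.5, -0.2), (12.6, -0.5), (14.6, -0.8), (16.7, -1.2)] end cmd 13.5 21.7
```

```bash
python3 -m pendant '[{"xyz":[0.0021,0,0.0001],"roll":0,"jaw":1},{"xyz":[0.0042,0,0.0001],"roll":0,"jaw":1},{"xyz":[0.0063,0,0.0001],"roll":0,"jaw":1},{"xyz":[0.0084,0,0],"roll":0,"jaw":1},{"xyz":[0.0105,0,-0.0002],"roll":0,"jaw":1},{"xyz":[0.0126,0,-0.0005],"roll":0,"jaw":1},{"xyz":[0.0146,0,-0.0008],"roll":0,"jaw":1},{"xyz":[0.0167,0,-0.0012],"roll":0,"jaw":1}]' 30; python3 st.py; python3 pf.py; python3 t.py 13.5 21.7 554 2 80.4 1
```

```text
time_s: 19.5
ee_pos: [653.4, -137.5, 20.6]
ee_rot: [-179.9, 0.8, 10.6]
force: [-0.2, -4.4, -10.0]
gripper_width: 21.3
m [   6.5 -171.3   20.6] ang deg -173.9 r 61.2 Fx,Fz machine -1.0 -10.0 drag 2.0 radial 9.9 w 21.3
plate front -167.0 red [-186. -178.] between max 38.92857142857143 0
[(2.0, -0.5), (4.0, -1.0), (6.0, -1.6), (8.0, -2.3), (10.0, -3.1), (11.9, -3.9), (13.8, -4.8), (15.7, -5.7)] end cmd 29.2 27.4
```

The drag fell from 11 to 2 N at about 546°, with an 11 mm gap left, as expected. One more small, light step of about 15° will put the plate clearly past the bar.

```bash
python3 -m pendant '[{"xyz":[0.002,0,-0.0003],"roll":0,"jaw":1},{"xyz":[0.004,0,-0.0006],"roll":0,"jaw":1},{"xyz":[0.006,0,-0.001],"roll":0,"jaw":1},{"xyz":[0.008,0,-0.0016],"roll":0,"jaw":1},{"xyz":[0.01,0,-0.0023],"roll":0,"jaw":1},{"xyz":[0.0119,0,-0.003],"roll":0,"jaw":1},{"xyz":[0.0138,0,-0.0038],"roll":0,"jaw":1},{"xyz":[0.0138,0,-0.0038],"roll":0,"jaw":1}]' 30; python3 st.py; python3 pf.py
```

```text
time_s: 20.55
ee_pos: [674.2, -133.3, 26.0]
ee_rot: [180.0, -0.1, 10.5]
force: [2.0, -3.0, -5.4]
gripper_width: 21.4
m [  27.7 -171.2   26. ] ang deg -153.4 r 62.0 Fx,Fz machine 1.4 -5.4 drag 1.1 radial 5.4 w 21.4
plate front -170.0 red [-186. -179.] between max 54.75 0
```

Drag is 1 N and the plate front is 8 mm from the stop, so the plate is free. Let go and rise.

```bash
python3 -m pendant '[{"xyz":[0,0,0],"roll":0,"jaw":0},{"xyz":[0,0,0],"roll":0,"jaw":0},{"xyz":[0,0,0],"roll":0,"jaw":0},{"xyz":[0,0,0],"roll":0,"jaw":0},{"xyz":[0,0,0],"roll":0,"jaw":0},{"xyz":[0,0,-0.03],"roll":0,"jaw":0},{"xyz":[0,0,-0.08],"roll":0,"jaw":0},{"xyz":[0,0,-0.135],"roll":0,"jaw":0}]' 30; python3 -m pendant '[{"xyz":[0,0,-0.05],"roll":0,"jaw":0.3},{"xyz":[-0.02,-0.01,-0.09],"roll":-10,"jaw":0.3},{"xyz":[-0.05,-0.05,-0.09],"roll":-20,"jaw":0.3},{"xyz":[-0.08,-0.08,-0.09],"roll":-30,"jaw":0.3},{"xyz":[-0.11,-0.11,-0.09],"roll":-40,"jaw":0.3},{"xyz":[-0.14,-0.14,-0.09],"roll":-50,"jaw":0.3},{"xyz":[-0.16,-0.16,-0.09],"roll":-60,"jaw":0.3},{"xyz":[-0.174,-0.17,-0.09],"roll":-70,"jaw":0.3}]' 30; python3 - <<'E'
from h import *
s=env.state(); print(w2m(toolpose()[:3,3]))
for n in('top','scene'):
    im,d=env.grab_frame(n); M=w2m(cloud(c2w(n),d)); x,y,z=M[...,0],M[...,1],M[...,2]
    dk=(abs(x+145)<40)&(abs(y)<25)&(z>55)&(z<90)&(im.astype(int).sum(-1)<200); q=M[dk]; print(n,len(q),np.percentile(q,[4,50,96],axis=0).round(1).tolist() if len(q) else '')
c=c2w('wrist'); im,d=env.grab_frame('wrist'); M=w2m(cloud(c,d)); x,y,z=M[...,0],M[...,1],M[...,2]
dk=(abs(x+145)<40)&(abs(y)<25)&(z>62)&(z<80); q=M[dk]; print('wrist',len(q),np.percentile(q,[2,50,98],axis=0).round(1).tolist() if len(q) else '')
cv2.imwrite('pics/w2.png',im)
E
```

```text
time_s: 21.6
ee_pos: [673.0, -133.2, 161.0]
ee_rot: [-180.0, 0.1, 10.5]
force: [1.4, -0.4, 0.4]
gripper_width: 90.8
time_s: 22.6
ee_pos: [470.2, 3.0, 250.7]
ee_rot: [180.0, -0.0, 80.9]
force: [0.5, -0.1, 1.0]
gripper_width: 63.8
[-147.47930387    0.65640137  250.67186747]
top 0 
scene 67 [[-163.0, -11.2, 55.6], [-143.7, -5.4, 68.3], [-128.9, 6.5, 74.6]]
wrist 377 [[-161.9, -8.2, 65.4], [-145.0, -0.4, 68.3], [-127.4, 7.1, 69.8]]
```

View pics/w2.png

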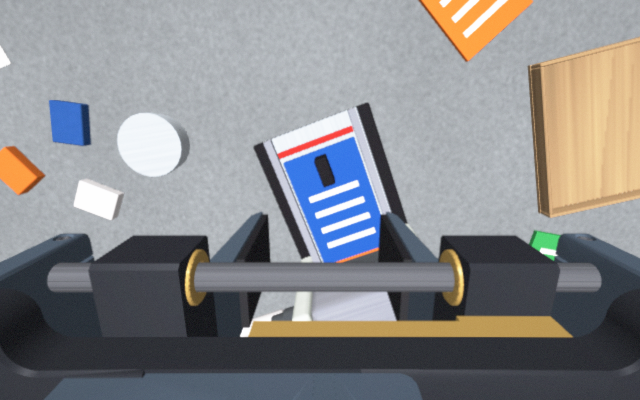

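The wrist view shows the blue plate with its grip block at (324,170), clear of the red stop. The block centre is at machine (-144.7,-0.5) with its top at about 70 mm. Align above it.

```bash
python3 - <<'E'
from h import *
p=m2w([-144.7,-0.5,110]); print(p); delta(p,100.7)
E
```

```text
[473.10876165   2.34273436 110.        ]
d mm [  0.3   1.6 140.7] roll -20.3 tcp [471.3   2.3 250.7] yaw 80.36
```

```bash
python3 -m pendant '[{"xyz":[0,0.001,0.01],"roll":-7,"jaw":0.35},{"xyz":[0,0.001,0.04],"roll":-14,"jaw":0.35},{"xyz":[0,0.001,0.07],"roll":-20.3,"jaw":0.35},{"xyz":[0,0.001,0.1],"roll":-20.3,"jaw":0.35},{"xyz":[0,0.001,0.125],"roll":-20.3,"jaw":0.35},{"xyz":[0,0.001,0.14],"roll":-20.3,"jaw":0.35},{"xyz":[0,0.001,0.14],"roll":-20.3,"jaw":0.35},{"xyz":[0,0.001,0.14],"roll":-20.3,"jaw":0.35}]' 50; python3 - <<'E'
from h import *
T=toolpose();c=c2w('wrist'); im,d=env.grab_frame('wrist'); P=cloud(c,d); M=w2m(P); x,y,z=M[...,0],M[...,1],M[...,2]
dk=(abs(x+145)<40)&(abs(y)<20)&(z>62)&(z<80)&(im.astype(int).sum(-1)<260); Q=(P-T[:3,3])@T[:3,:3]
print(len(Q[dk]),np.percentile(M[dk],[2,50,98],axis=0).round(1).tolist(),np.percentile(Q[dk],[2,50,98],axis=0).round(1).tolist())
w=(abs(abs(Q[...,0])-38)<14)&(Q[...,2]<10)&(Q[...,2]>-60)&(abs(Q[...,1])<30); print('tip z',np.percentile(Q[w][:,2],[90,97,99.5]))
delta(m2w([-144.7,-0.5,17]),100.7)
E
```

```text
time_s: 23.75
ee_pos: [473.5, 1.7, 110.8]
ee_rot: [179.9, 0.0, 100.7]
force: [0.1, 0.1, 0.5]
gripper_width: 59.5
847 [[-162.3, -7.8, 65.0], [-146.3, 0.1, 68.2], [-128.3, 7.4, 69.6]] [[-6.5, -18.0, 41.3], [1.4, -2.0, 42.7], [8.6, 16.1, 45.8]]
tip z [-31.4738899  -28.86041671 -27.64126078]
d mm [ 0.7 -0.5 94.1] roll 0.0 tcp [473.6   1.8 111.1] yaw 100.72
```

```bash
python3 -m pendant '[{"xyz":[0.001,-0.001,0.02],"roll":0,"jaw":0.35},{"xyz":[0.001,-0.001,0.045],"roll":0,"jaw":0.35},{"xyz":[0.001,-0.001,0.065],"roll":0,"jaw":0.35},{"xyz":[0.001,-0.001,0.08],"roll":0,"jaw":0.35},{"xyz":[0.001,-0.001,0.09],"roll":0,"jaw":0.35},{"xyz":[0.001,-0.001,0.096],"roll":0,"jaw":0.35},{"xyz":[0.001,-0.001,0.096],"roll":0,"jaw":0.6},{"xyz":[0.001,-0.001,0.096],"roll":0,"jaw":1}]' 50; python3 -m pendant '[{"xyz":[0,0,0],"roll":0,"jaw":1},{"xyz":[0,0,0],"roll":0,"jaw":1},{"xyz":[0,0,0],"roll":0,"jaw":1},{"xyz":[0,0,0],"roll":0,"jaw":1},{"xyz":[0,0,0],"roll":0,"jaw":1},{"xyz":[0,0,0],"roll":0,"jaw":1},{"xyz":[0,0,0],"roll":0,"jaw":1},{"xyz":[0,0,0],"roll":0,"jaw":1}]' 50
```

```text
time_s: 24.8
ee_pos: [471.8, 2.7, 14.8]
ee_rot: [179.9, 0.0, 100.8]
force: [-0.2, 0.1, -0.3]
gripper_width: 42.4
time_s: 25.8
ee_pos: [471.4, 2.8, 14.5]
ee_rot: [180.0, 0.0, 100.8]
force: [-1.2, -0.0, 5.6]
gripper_width: 15.9
```

The block is gripped (15.9 mm). Lift 16 mm, back out from under the hood towards the robot, then rise.

```bash
python3 -m pendant '[{"xyz":[0,0,-0.005],"roll":0,"jaw":1},{"xyz":[0,0,-0.01],"roll":0,"jaw":1},{"xyz":[0,0,-0.016],"roll":0,"jaw":1},{"xyz":[0,-0.005,-0.018],"roll":0,"jaw":1},{"xyz":[0,-0.015,-0.02],"roll":0,"jaw":1},{"xyz":[0,-0.028,-0.022],"roll":0,"jaw":1},{"xyz":[0,-0.042,-0.022],"roll":0,"jaw":1},{"xyz":[0,-0.055,-0.022],"roll":0,"jaw":1}]' 50; python3 -m pendant '[{"xyz":[0,-0.005,-0.01],"roll":0,"jaw":1},{"xyz":[0,-0.005,-0.025],"roll":0,"jaw":1},{"xyz":[0,-0.005,-0.04],"roll":0,"jaw":1},{"xyz":[0,-0.005,-0.055],"roll":0,"jaw":1},{"xyz":[0,-0.005,-0.07],"roll":0,"jaw":1},{"xyz":[0,-0.005,-0.085],"roll":0,"jaw":1},{"xyz":[0,-0.005,-0.095],"roll":0,"jaw":1},{"xyz":[0,-0.005,-0.1],"roll":0,"jaw":1}]' 50; python3 - <<'E'
from h import *
im,d=env.grab_frame('scene'); c=c2w('scene'); P=cloud(c,d); M=w2m(P)
hsv=cv2.cvtColor(im,cv2.COLOR_BGR2HSV); b=(cv2.inRange(hsv,(100,120,50),(125,255,255))>0)&(abs(M[...,0]+130)<130)&(abs(M[...,1])<70)&(M[...,2]>60)
q=M[b]; print(len(q)); 
if len(q)>30:
    A=np.c_[q[:,:2],np.ones(len(q))]; s=np.linalg.lstsq(A,q[:,2],rcond=None)[0]; print('tilt deg x,y',np.degrees(np.arctan(s[:2])),'z med',np.median(q[:,2]))
    print(np.percentile(q,[2,98],axis=0).round(1))
T=toolpose(); print('tool in m',w2m(T[:3,3]))
cv2.imwrite('pics/s2.png',cv2.resize(im[130:270,270:470],None,fx=3,fy=3,interpolation=cv2.INTER_CUBIC))
delta([431.7,367.7,115],94.9)
E
```

```text
time_s: 26.8
ee_pos: [415.9, -7.7, 36.3]
ee_rot: [-180.0, 0.0, 100.8]
force: [0.4, -0.6, -1.7]
gripper_width: 15.8
time_s: 27.8
ee_pos: [412.7, -8.5, 137.1]
ee_rot: [179.9, 0.0, 100.8]
force: [0.3, 0.4, -2.0]
gripper_width: 15.5
807
tilt deg x,y [-0.74423404  0.22402927] z med 161.3264778641701
[[-220.4  -51.1  155.7]
 [ -73.    46.   170.9]]
tool in m [-2.05927707e+02  2.73836112e-02  1.37277143e+02]
d mm [366.   88.9  22.3] roll 5.9 tcp [412.8  -8.5 137.3] yaw 100.79
```

View pics/s2.png

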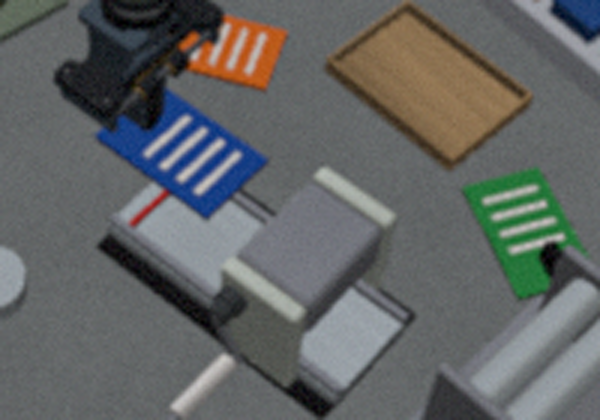

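The scene crop shows the blue plate held level (tilt under 1°) above the bed, clear of the machine. Carry it to above the tray.

```bash
python3 -m pendant '[{"xyz":[0.03,0.007,0],"roll":0,"jaw":1},{"xyz":[0.08,0.02,0],"roll":1,"jaw":1},{"xyz":[0.135,0.033,0],"roll":2,"jaw":1},{"xyz":[0.19,0.046,0],"roll":3,"jaw":1},{"xyz":[0.245,0.06,0],"roll":4,"jaw":1},{"xyz":[0.3,0.073,0],"roll":5,"jaw":1},{"xyz":[0.345,0.084,0],"roll":5.9,"jaw":1},{"xyz":[0.366,0.089,0],"roll":5.9,"jaw":1}]' 50; python3 -m pendant '[{"xyz":[0,0,0],"roll":0,"jaw":1},{"xyz":[0,0,0],"roll":0,"jaw":1},{"xyz":[0,0,0.01],"roll":0,"jaw":1},{"xyz":[0,0,0.025],"roll":0,"jaw":1},{"xyz":[0,0,0.04],"roll":0,"jaw":1},{"xyz":[0,0,0.055],"roll":0,"jaw":1},{"xyz":[0,0,0.065],"roll":0,"jaw":1},{"xyz":[0,0,0.07],"roll":0,"jaw":1}]' 50; python3 - <<'E'
from h import *
for n in('scene','top'):
    im,d=env.grab_frame(n); c=c2w(n); P=cloud(c,d); hsv=cv2.cvtColor(im,cv2.COLOR_BGR2HSV)
    b=(cv2.inRange(hsv,(100,120,50),(125,255,255))>0)&(abs(P[...,0]-486)<140)&(abs(P[...,1]-372)<100)&(P[...,2]>50); q=P[b]
    print(n,len(q),cv2.minAreaRect(q[:,:2].astype(np.float32)) if len(q)>5 else '',np.median(q[:,2]) if len(q) else '')
delta([431.7,367.7,-8],94.9)
E
```

```text
time_s: 28.85
ee_pos: [430.9, 369.8, 135.4]
ee_rot: [-179.9, 0.0, 95.0]
force: [-0.3, -1.4, -2.1]
gripper_width: 16.0
time_s: 29.85
ee_pos: [431.1, 367.6, 65.4]
ee_rot: [-180.0, 0.0, 94.9]
force: [-0.1, 0.1, -1.8]
gripper_width: 15.9
scene 571 ((486.49737548828125, 355.7574768066406), (161.26275634765625, 129.94566345214844), 5.650571823120117) 89.12395253721706
top 763 ((513.1971435546875, 354.5872497558594), (162.6797637939453, 113.32621765136719), 56.954471588134766) 89.46150022178176
d mm [ 0.1  0.6 73.8] roll -0.0 tcp [431.1 367.6  65.8] yaw 94.89
```

```bash
python3 -m pendant '[{"xyz":[0,0,0.015],"roll":0,"jaw":1},{"xyz":[0,0,0.03],"roll":0,"jaw":1},{"xyz":[0,0,0.045],"roll":0,"jaw":1},{"xyz":[0,0,0.057],"roll":0,"jaw":1},{"xyz":[0,0,0.065],"roll":0,"jaw":1},{"xyz":[0,0,0.07],"roll":0,"jaw":1},{"xyz":[0,0,0.073],"roll":0,"jaw":1},{"xyz":[0,0,0.0745],"roll":0,"jaw":1}]' 50; python3 -m pendant '[{"xyz":[0,0,0.0003],"roll":0,"jaw":1},{"xyz":[0,0,0.0006],"roll":0,"jaw":1},{"xyz":[0,0,0.0009],"roll":0,"jaw":1},{"xyz":[0,0,0.0012],"roll":0,"jaw":1},{"xyz":[0,0,0.0015],"roll":0,"jaw":1},{"xyz":[0,0,0.0015],"roll":0,"jaw":1},{"xyz":[0,0,0.0015],"roll":0,"jaw":1},{"xyz":[0,0,0.0015],"roll":0,"jaw":1}]' 50
```

```text
time_s: 30.95
ee_pos: [431.5, 367.9, -8.1]
ee_rot: [180.0, -0.0, 94.9]
force: [-0.5, 0.1, -1.4]
gripper_width: 15.7
time_s: 31.95
ee_pos: [431.4, 367.7, -9.7]
ee_rot: [180.0, 0.0, 94.9]
force: [0.3, 0.7, -1.7]
gripper_width: 16.1
```

```bash
python3 -m pendant '[{"xyz":[0,0,0.0003],"roll":0,"jaw":1},{"xyz":[0,0,0.0006],"roll":0,"jaw":1},{"xyz":[0,0,0.0009],"roll":0,"jaw":1},{"xyz":[0,0,0.0012],"roll":0,"jaw":1},{"xyz":[0,0,0.0012],"roll":0,"jaw":1},{"xyz":[0,0,0.0012],"roll":0,"jaw":1},{"xyz":[0,0,0.0012],"roll":0,"jaw":1},{"xyz":[0,0,0.0012],"roll":0,"jaw":1}]' 50
```

```text
time_s: 32.95
ee_pos: [431.3, 367.7, -10.5]
ee_rot: [180.0, -0.0, 94.9]
force: [-2.1, -1.9, 5.0]
gripper_width: 15.9
```

Contact with the tray floor (+5 N). Release and rise.

```bash
python3 -m pendant '[{"xyz":[0,0,0],"roll":0,"jaw":0.6},{"xyz":[0,0,0],"roll":0,"jaw":0.5},{"xyz":[0,0,0],"roll":0,"jaw":0.5},{"xyz":[0,0,0],"roll":0,"jaw":0.5},{"xyz":[0,0,-0.015],"roll":0,"jaw":0.5},{"xyz":[0,0,-0.05],"roll":0,"jaw":0.5},{"xyz":[0,0,-0.1],"roll":0,"jaw":0.5},{"xyz":[0,0,-0.15],"roll":0,"jaw":0.5}]' 30; python3 -m pendant '[{"xyz":[0,0,-0.04],"roll":0,"jaw":0.5},{"xyz":[-0.03,-0.04,-0.07],"roll":0,"jaw":0.5},{"xyz":[-0.07,-0.07,-0.07],"roll":0,"jaw":0.5},{"xyz":[-0.11,-0.07,-0.07],"roll":0,"jaw":0.5},{"xyz":[-0.15,-0.07,-0.07],"roll":0,"jaw":0.5},{"xyz":[-0.19,-0.07,-0.07],"roll":0,"jaw":0.5},{"xyz":[-0.21,-0.07,-0.07],"roll":0,"jaw":0.5},{"xyz":[-0.21,-0.07,-0.07],"roll":0,"jaw":0.5}]' 30; python3 - <<'E'
from h import *
for n in('scene','top'):
    im,d=env.grab_frame(n); c=c2w(n); P=cloud(c,d); hsv=cv2.cvtColor(im,cv2.COLOR_BGR2HSV)
    b=(cv2.inRange(hsv,(100,120,50),(125,255,255))>0)&(abs(P[...,0]-486)<140)&(abs(P[...,1]-372)<100)&(P[...,2]<60); q=P[b]
    if len(q)>30:
        s=np.linalg.lstsq(np.c_[q[:,:2],np.ones(len(q))],q[:,2],rcond=None)[0]
        print(n,len(q),cv2.minAreaRect(q[:,:2].astype(np.float32)),'z',np.median(q[:,2]),'tilt',np.degrees(np.arctan(s[:2])).round(2))
    cv2.imwrite(f'pics/end_{n}.png',im)
    # displacement of bystanders vs first picture
    P0=np.load(n+'_P.npy')
E
```

```text
time_s: 33.95
ee_pos: [431.3, 367.7, 141.7]
ee_rot: [180.0, -0.0, 94.9]
force: [0.2, -0.1, 0.4]
gripper_width: 45.3
time_s: 34.95
ee_pos: [379.5, 151.7, 210.2]
ee_rot: [179.9, -0.0, 94.7]
force: [0.0, -0.2, 0.5]
gripper_width: 45.5
scene 556 ((486.721435546875, 368.5615539550781), (158.28924560546875, 101.10366821289062), 6.033946990966797) z 13.327161258590081 tilt [-1.    0.68]
top 897 ((496.43780517578125, 371.3602294921875), (133.708740234375, 97.63143920898438), 4.251421928405762) z 14.025895506154484 tilt [-1.34 -0.73]
```

View pics/end_scene.png

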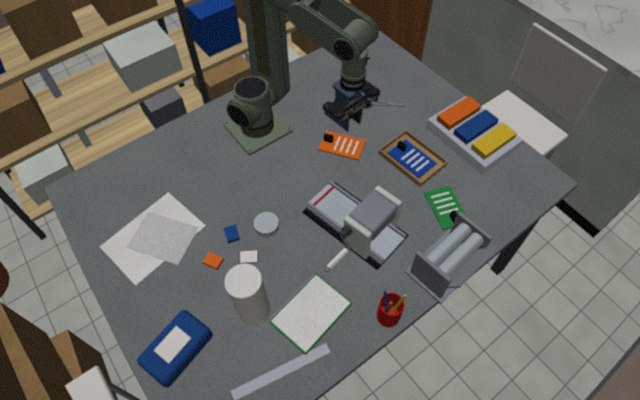

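The plate lies flat in the tray at (412,157), with its top at z ≈ 13.5, which is floor 5 plus thickness 8. Every bystander is where it was in the first picture, and the gripper touches nothing. Handing in.

```bash
python3 -c "
from workcell import env
print(env.job_done(), env.state()['time_s'])"
```

```text
the job is handed in; nothing more can be done
the job is handed in; nothing more can be done
```

The plate is out of the machine and lying flat in the wooden tray, and I handed the job in at about 35 s of the 72 s allowed.

- **Crank:** I turned it about 1.6 turns. The drag held at 11–12 N, then fell to 1–2 N at about 546°. I stopped about 15–20° later, with the plate front roughly 8 mm short of the end stop.
- **Lift and place:** I let go of the crank, gripped the black block, drew the plate out level and set it down in the tray.
- **Last checks:** The plate centre is at about (487, 369) against the tray centre (486.5, 372). Its top is 13–14 mm high, as expected for flat on the floor. The fitted tilt is about 1°, within depth noise. In the picture, the bystanders look unmoved and the gripper is clear.

Some readings disagreed with what was given or planned:

- **First grip on the handle missed:** The finger tips sit about 27 mm behind the nominal TCP. I measured this in the wrist depth image and corrected for it.
- **Drag slightly high:** It read above the stated 4–10 N, up to 12.2 N, but stayed under the 16 N limit. Forces could only be read at the end of each one-second move, so I did not see any peaks in between.
- **Radial force on the handle:** Up to about 17 N across the handle's path (not along it), from small errors in the circle I commanded.

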